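# Park the sprung index plunger and run the sample shuttle to its end stop

## Task

Free the sample shuttle: pull the red knob of its sprung index plunger up, turn it clockwise (seen from above) until you feel the cross-pin meet its stop, ease it down into the rest notch so that the plunger stays retracted by itself, and let go. Then slide the blue carriage by its black post to the left, fully home against the steel end stop, with the petri dish still in its seat. Go gently: never force or snap the plunger, do not pull the carriage against the engaged pin or slam it into the stop, and leave the other things alone.

Things in the scene. Friction and masses are not known exactly. Their poses are not given: they have to be found in the camera images.
- fixture: the sample shuttle, bolted to the bench: aluminium base 180 x 290 x 12 mm with two dark rails; origin at the centre of its underside, z up, y along the rails (towards the end stop), x across, away from the robot. The robot sees its +y as left
- carriage: blue plate 132 x 120 x 10 mm (top 24 mm above the bench) that slides along fixture +y. Origin on the bench plane under its centre: at fixture (0, -0.075) at the start, (0, +0.048) when home against the end stop. About 2 N of friction; stays where left. A 9 mm hole takes the 6 mm locking pin, so it only rattles 1.5 mm until the pin is lifted
- handle_post (a point): point to grip on the black round post (18 mm across) of the carriage, on its axis, 115 mm above the bench; the post rises to 130 mm. It stands at (0.053, 0.048) in the carriage frame
- end_stop: steel end stop block 120 x 18 mm, top 38 mm above the bench, fixed on the base; origin on the bench plane, in the middle of the face that the carriage meets
- housing: fixed plunger housing: aluminium bracket over the carriage edge, with a stepped steel rest collar on it (34 mm across, on a 42 mm foot); origin on the bench plane, on the plunger axis, at fixture (-0.05, -0.095). Forces over 16 N between plunger and collar (end wall, top stop or a snap) are too much
- collar_top (a point): centre of the rest collar's top, 94 mm above the bench. Two gaps, half a turn apart, hold the ends of the cross-pin at the start. Clockwise from each gap follow a land (top 85 mm above the bench), the rest notch (floor 80 mm, about 6 mm wide) and a tall end wall (94 mm). With the pin against the end wall it is over the notch, and may come back from the wall by about 0.1 rad at most
- collar_mid (a point): centre of the collar, 80 mm above the bench. The collar is clamped at another angle at each start: the pin meets the end wall at 0.71 to 1.31 rad clockwise of fixture +y; it starts 0 to 0.15 rad anticlockwise of fixture +y. At the wall a turning moment of 0.1 N m on the knob gives about 10 N on the collar (both ends of the pin together)
- locking_pin: steel locking pin (6 mm) with spring, sliding straight up in the housing; origin on the bench plane on the axis while engaged, rises with the lift. The spring pulls it down with 5 N when engaged, plus 240 N/m of lift. Lift to clear the land 13.2 mm; lift at rest in the notch 8.2 mm; hard top stop at 19 mm
- plunger: turning part of the plunger: steel neck and brass cross-pin (4.4 mm thick, 17 mm out each way, centre 74 mm above the bench when engaged), with the red knob on top. Rises with the locking pin, same origin; y axis along the cross-pin and the knob's bar, z up. The knob sits on a rubber bush that winds up by 0.1 rad for 0.3 N m
- knob_grip (a point): point to grip the red bar-shaped knob (14 mm thick along the plunger's x, 46 mm long along its y, 28 mm high), on the axis, 122 mm above the bench when engaged; the bar then spans 106 to 134 mm. With the pin at rest in the notch this point is 130.2 mm above the bench
- dish: clear petri dish, 58 mm across, 14 mm high, loose in the carriage's seat; origin at the centre of its underside
- dish_seat (a point): centre of the dish seat on the carriage top, a white ring 62 mm inside, 7 mm high; at (0.012, -0.010, 0.024) in the carriage frame
- cube_blue: bystander: black filter cube 37 x 34 x 40 mm with white-rimmed blue window; origin at the centre of its underside
- cube_orange: bystander: black filter cube 37 x 34 x 40 mm with white-rimmed orange window; origin at the centre of its underside
- canister: bystander: white canister with screw lid, 41 mm across, 58 mm high; origin at the centre of its underside
There are look-alikes about, which are no part of the job. What is shaped like the dish but turquoise or yellow is not meant.

How it is judged:
By the outcome, as a careful person would: the job done as asked, in the order asked, and still so for the second after the job is handed in, with the robot touching nothing.
It also fails if it takes over 72 s, if anything falls off the work surface, if the arm or the gripper's body presses on something with over 40 N, if the wrist force passes 120 N, or if a joint passes its speed limit or range.

## Robot

A 7-joint arm with a two-finger parallel gripper is mounted at the origin on a cart in front of the work surface, level with it; the furniture and walls round the work are solid. World frame = base frame: x ahead of the robot, y to its left, z up, the work surface at z = 0. Lengths are in m, angles in degrees, forces in N, time in s.
With the tool pointing down it reaches from about 0.425 to 0.875 m from the base axis. Payload 4.7 kg.
Tool frame: the origin (TCP) lies midway between the tips of the shut fingers; the grasp point (between the pads) lies 19 mm behind it (env.grip_point_offset is the distance from the TCP to the grasp point, in m); z points along the fingers, y is the line along which they close (so a half turn about z gives the same grasp; the last joint's range is limited). The gripper opens to 87 mm and grips with 3 to 60 N. Pads are 19 mm wide; open, the fingers measure 117 mm over their backs; the gripper's body (75 mm by 190 mm) begins 51 mm behind the grasp point.
Start: joints at [64.406, 18.392, -4.016, 83.108, 1.295, 78.541, -3.26], TCP at [0.289, -0.582, 0.223] pointing down, gripper open.
Joint ranges: [-163.93, 163.93], [-17.29, 119.83], [-79.2, 71.16], [3.27, 140.29], [-89.18, 269.18], [5.43, 117.66], [-154.24, 154.24]. Speed limits (degrees/s): [147.25, 147.25, 180, 180, 180, 180, 180].

## Interface

Orientations are given as [roll, pitch, yaw] about the fixed x, y, z axes, in that order (R = Rz(yaw) Ry(pitch) Rx(roll)).
In Python, from cell import env gives the robot as it stands.
- The arm moves only by the shell command python3 -m jog 'ROWS' [FORCE]. ROWS is JSON, a list of rows, each a list of 7 numbers: the shift along the tool's x, y, z in m, then the turn, a rotation vector about the tool's x, y, z in rad, then the finger opening in m, from 0 to 0.087. A call has 1 to 12 rows; each row shifts and turns the commanded pose from where the row before left it, along the tool's axes as they then stand; what a row does not reach is not made up. A row lasts 1/12 s, in which the tool goes at most 41.7 mm and 7.16 degrees, less where a joint would pass 70% of its speed; a pose out of reach is approached as far as the arm can. A call is refused whole if a number of a shift passes 0.0417 or a number of a turn 0.125, either way. A call with a gripper value outside its range is refused whole. The fingers move at their own pace and stop on an object; FORCE is the grip in N (left out, the last holds). Time passes only in rows, so rows that do not move let the fingers close. It gives the time, the measured TCP pose, the force, the opening and the grip force at its end, in the units of the state.
- env.get_obs(): the state, without advancing time (a new reading comes with each control period).
- env.read_camera(name): name is "scene" or "side" or "wrist"; returns the picture (400x640x3 uint8, blue, green, red); there is no depth.
- env.get_calibration(name): a dict with "fov_y" (degrees; the focal length in pixels is half the picture's height over the tangent of half this angle, whatever the lens; pixels are square), "cx", "cy" (the principal point, pixels), "k1" (the pictures are not rectified: a ray, as slopes to the right and down, at radius r is drawn at 1 + k1 r^2 times it, then the intrinsics apply), "pose" (4x4, takes a point from camera to world coordinates). Camera axes: x right, y up, looking along -z (the intrinsics and any distortion apply to the point x, -y, -z); pixel columns grow to the right and rows downward; lengths in m; the calibration is good to about 2 mm. A picture is of the moment at which its call begins: read the wrist's pose just before it. get_calibration takes no time and is no camera call; for the wrist camera it gives the pose at the moment of the call.
- env.sign_off(): hands the job in; it is judged then, once.
The state is a dict: "time_s": time; "qpos": joint angles; "joint_velocities": joint speeds; "effort": joint torques, N m; "tool_pos": TCP position; "tool_rot": TCP orientation; "force": force on the tool from outside, world axes, zero at the start; "wrist_torque": the same for the moment, N m; "grip_width": finger opening in m; "grasp_force": force on a finger pad.
Only numpy, scipy, OpenCV 4.12 (cv2) and the standard library are available. Lean on these libraries where they do the work, as an engineer would, in place of code of your own. Each camera call takes 0.05 s, during which the arm holds its last target. There are 200 camera calls.

## Working session

There is one attempt and no reset: what is moved stays moved. The work goes in short steps, Python scripts to look and compute and a shell command to move; the robot and the scene stay as the last step left them, time stands still between calls to the robot, and variables do not carry over. Pictures are saved under pics/ and viewed, at most 10 in all, crops included, and the job is handed in when it is done.

```bash
ls; mkdir -p pics; cat > h.py <<'E'
import numpy as np, cv2
from cell import env
from scipy.spatial.transform import Rotation as R
def ray(c,u,v):
    h=400; f=h/2/np.tan(np.radians(c["fov_y"])/2)
    p=np.array([(u-c["cx"])/f,(v-c["cy"])/f]); s=p.copy()
    for _ in range(30): s=p/(1+c["k1"]*(s@s))
    T=np.array(c["pose"]); d=T[:3,:3]@np.array([s[0],-s[1],-1]); return T[:3,3],d
def onz(c,u,v,z):
    o,d=ray(c,u,v); return o+d*(z-o[2])/d[2]
def proj(c,P):
    f=200/np.tan(np.radians(c["fov_y"])/2); T=np.array(c["pose"]); q=T[:3,:3].T@(np.array(P)-T[:3,3])
    s=np.array([q[0],-q[1]])/-q[2]; s=s*(1+c["k1"]*(s@s)); return s*f+[c["cx"],c["cy"]]
def tri(a,b):
    A=np.zeros((3,3));B=np.zeros(3)
    for o,d in (a,b):
        d=d/np.linalg.norm(d);M=np.eye(3)-np.outer(d,d);A+=M;B+=M@o
    return np.linalg.solve(A,B)
E
python3 - <<'E'
from h import *
for n in("scene","side","wrist"):
    c=env.get_calibration(n); print(n,{k:np.round(v,3).tolist() for k,v in c.items()})
    cv2.imwrite(f"pics/{n}0.png",env.read_camera(n))
o=env.get_obs(); print(o)
E
```

```text
pics
scene {'fov_y': 51.617, 'cx': 319.603, 'cy': 204.043, 'k1': -0.018, 'pose': [[-0.501, 0.632, -0.592, -0.026], [-0.866, -0.353, 0.356, 0.323], [0.016, 0.69, 0.724, 0.828], [0.0, 0.0, 0.0, 1.0]]}
side {'fov_y': 51.003, 'cx': 314.201, 'cy': 197.35, 'k1': -0.08, 'pose': [[0.997, 0.063, -0.039, 0.515], [-0.074, 0.848, -0.525, -0.579], [0.0, 0.526, 0.85, 0.988], [0.0, 0.0, 0.0, 1.0]]}
wrist {'fov_y': 65.893, 'cx': 317.787, 'cy': 198.238, 'k1': -0.061, 'pose': [[0.444, 0.862, 0.244, 0.356], [-0.896, 0.428, 0.119, -0.55], [-0.002, -0.272, 0.962, 0.384], [0.0, 0.0, 0.0, 1.0]]}
{'time_s': 0.15, 'qpos': array([64.40640496, 18.43097569, -4.01385335, 83.15806649,  1.29516712,
       78.53879124, -3.25960653]), 'joint_velocities': array([-0.09959478, -0.17249844, -0.13120769, -0.27487859, -0.02158055,
       -0.02132892,  0.07235922]), 'effort': array([-8.79583276e-04, -4.91796005e+01, -4.05071341e-01, -3.12878966e+01,
       -6.40106387e-02,  4.04995400e-02,  1.28041333e-04]), 'tool_pos': array([ 0.28879141, -0.58187727,  0.22170039]), 'tool_rot': array([-1.79917381e+02,  5.57638254e-03,  2.64018097e+01]), 'force': array([ 1.00964911, -0.26177212, -0.09199805]), 'wrist_torque': array([-0.04860518,  0.01837986,  0.03107099]), 'grasp_force': 0.0, 'grip_width': 0.08709264399591865}
```

View pics/scene0.png

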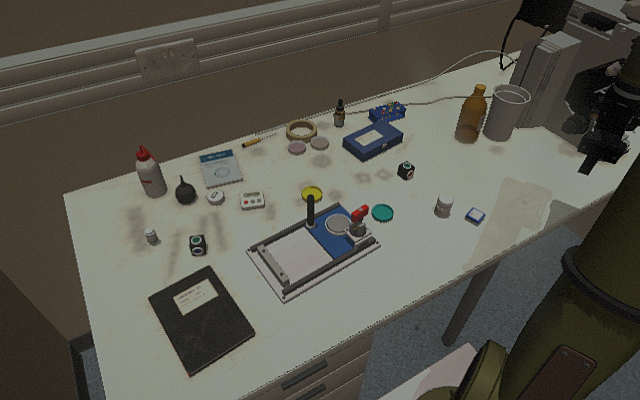

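View pics/side0.png

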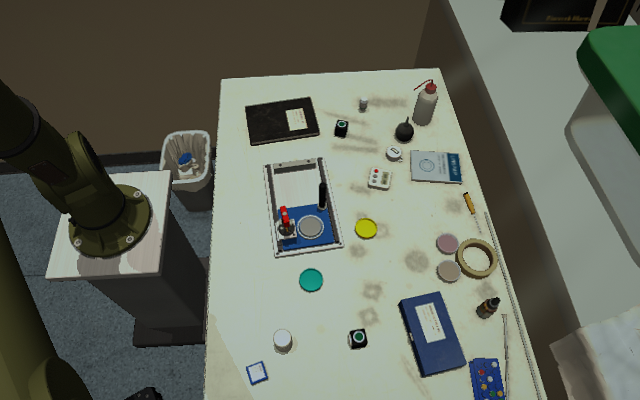

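The scene picture shows the knob at (360,213), the post at (310,210), the dish at (338,223) and the end stop at (270,262). In the side picture they are at (285,217), (323,195), (311,227) and (295,163).

Things that could be taken for what I want:
- **Red knob:** the red cap of the bottle, scene (143,152) and side (431,88).
- **Dish:** turquoise scene (382,213), yellow (312,193), and the pink and grey discs (297,147) and (319,143).
- **Black post:** the black dropper (185,190) and the bottle (339,113).

I choose the red bar over the blue carriage and check it in a close crop.

```bash
python3 - <<'E'
from h import *
s=cv2.imread("pics/scene0.png"); d=cv2.imread("pics/side0.png")
a=cv2.resize(s[190:305,240:385],None,fx=5,fy=5,interpolation=cv2.INTER_CUBIC)[:,:400*2]
a=cv2.resize(s[180:310,240:390],(400*1,347),interpolation=cv2.INTER_CUBIC)
b=cv2.resize(d[145:265,255:355],(400,480),interpolation=cv2.INTER_CUBIC)
o=np.zeros((480,800,3),np.uint8);o[:347,:400]=a;o[:,400:]=b
cv2.imwrite("pics/crop0.png",o)
C={n:env.get_calibration(n) for n in("scene","side")}
m={}
for n,im,box in(("scene",s,(330,195,390,245)),("side",d,(270,200,300,240))):
    x0,y0,x1,y1=box;p=im[y0:y1,x0:x1].astype(int)
    k=(p[...,2]>110)&(p[...,2]>2*p[...,1])&(p[...,2]>2*p[...,0]); ys,xs=np.nonzero(k)
    m[n]=(xs.mean()+x0,ys.mean()+y0); print(n,m[n],k.sum(),xs.min()+x0,xs.max()+x0,ys.min()+y0,ys.max()+y0)
print("knob tri",tri(ray(C["scene"],*m["scene"]),ray(C["side"],*m["side"])))
for n in m: print(onz(C[n],*m[n],.122))
for q in((264,163),(323,156),(343,246),(275,257)): print(onz(C["side"],*q,.012))
E
```

```text
scene (np.float64(359.66129032258067), np.float64(210.06451612903226)) 62 352 367 205 215
side (np.float64(284.32894736842104), np.float64(214.06578947368422)) 76 280 288 206 222
knob tri [ 0.48203675 -0.09067398  0.13058315]
[ 0.48903968 -0.09548987  0.122     ]
[ 0.48111054 -0.08629772  0.122     ]
[0.42433308 0.14986899 0.012     ]
[0.59642726 0.16238491 0.012     ]
[ 0.62292361 -0.12856034  0.012     ]
[ 0.44862146 -0.1462615   0.012     ]
```

View pics/crop0.png

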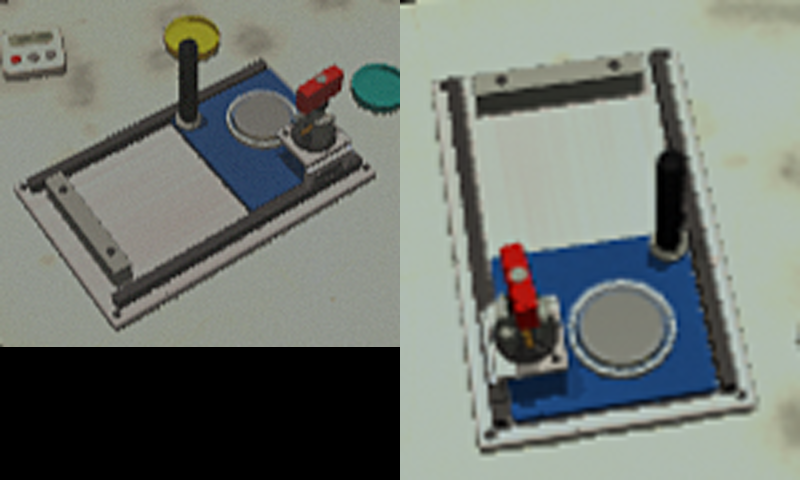

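The crop confirms it: the red bar knob sits on the steel collar and bracket over the blue carriage, with the dish in the white ring next to it. The bar spans crop (512,245)–(528,325). The measured plunger axis (0.482,-0.091) agrees with the one from the fixture corners (0.4815,-0.090), at a yaw of about 5°. I'll move to a hover and measure with the wrist camera.

```bash
python3 -m jog '[[0.0279,-0.0253,-0.003,0,0,0,0.087],[0.0279,-0.0253,-0.003,0,0,0,0.087],[0.0279,-0.0253,-0.003,0,0,0,0.087],[0.0279,-0.0253,-0.003,0,0,0,0.087],[0.0279,-0.0253,-0.003,0,0,0,0.087],[0.0279,-0.0253,-0.003,0,0,0,0.087],[0.0279,-0.0253,-0.003,0,0,0,0.087],[0.0279,-0.0253,-0.003,0,0,0,0.087],[0.0279,-0.0253,-0.003,0,0,0,0.087],[0.0279,-0.0253,-0.003,0,0,0,0.087],[0.0279,-0.0253,-0.003,0,0,0,0.087],[0.0279,-0.0253,-0.003,0,0,0,0.087]]' 25
python3 -m jog '[[0.0279,-0.0253,0,0,0,0,0.087],[0.0279,-0.0253,0,0,0,0,0.087],[0,0,0,0,0,-0.12,0.087],[0,0,0,0,0,-0.12,0.087],[0,0,0,0,0,-0.12,0.087],[0,0,0,0,0,-0.12,0.087],[0,0,0,0,0,-0.12,0.087],[0,0,0,0,0,-0.12,0.087],[0,0,0,0,0,-0.12,0.087],[0,0,0,0,0,-0.12,0.087],[0,0,0,0,0,-0.12,0.087],[0,0,0,0,0,-0.12,0.087]]'
python3 -m jog '[[0,0,0,0,0,0,0.087],[0,0,0,0,0,0,0.087],[0,0,0,0,0,0,0.087]]'
python3 - <<'E'
from h import *
c=env.get_calibration("wrist"); im=env.read_camera("wrist"); cv2.imwrite("pics/w1.png",im)
np.save("w1.npy",c,allow_pickle=True); print(env.get_obs())
E
```

```text
time_s: 1.15
tool_pos: [0.454, -0.1596, 0.2586]
tool_rot: [180.0, 0.0, 26.4]
force: [0.7, -0.8, -0.7]
grip_width: 0.0866
grasp_force: 0.0
time_s: 2.15
tool_pos: [0.4811, -0.0912, 0.2583]
tool_rot: [-180.0, -0.0, 95.5]
force: [-0.1, -0.2, 0.2]
grip_width: 0.0871
grasp_force: 0.0
time_s: 2.4
tool_pos: [0.4813, -0.0912, 0.2584]
tool_rot: [-180.0, 0.0, 95.0]
force: [-0.7, 0.2, 0.3]
grip_width: 0.087
grasp_force: 0.0
{'time_s': 2.45, 'qpos': array([ 36.56728816,  -1.14801295, -28.3045148 , 101.13270095,
        -0.54777203,  79.88830553,  13.38155943]), 'joint_velocities': array([-0.0251652 ,  0.00510283,  0.03038143, -0.09184699, -0.11345743,
       -0.02835964,  0.71614739]), 'effort': array([-6.72476119e-03, -2.69971615e+01,  2.81270463e-01, -3.13843381e+01,
       -5.16763260e-02,  5.61993266e-02, -1.90177927e-02]), 'tool_pos': array([ 0.48127551, -0.09128551,  0.25844718]), 'tool_rot': array([-1.79989335e+02,  2.66794355e-03,  9.50177187e+01]), 'force': array([-0.8559386 , -0.54515352, -0.34599087]), 'wrist_torque': array([-0.02953874, -0.07775662,  0.00366665]), 'grasp_force': 0.0, 'grip_width': 0.08675789994448065}
```

View pics/w1.png

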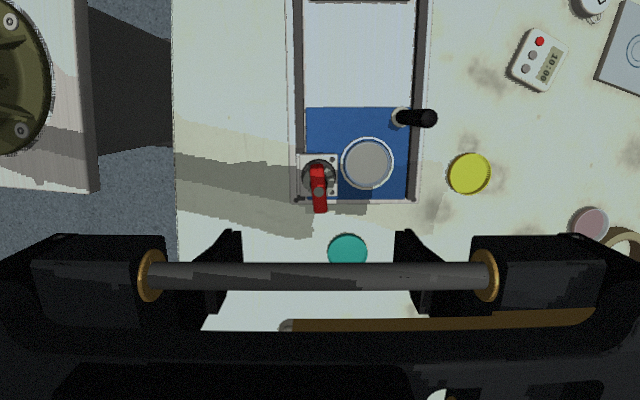

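The wrist picture shows the knob at (318,188), the dish (367,163), the post top (428,118), the fixture's right edge, and the left and right fingers. Next I'll measure the knob's axis and angle, the post and the fixture yaw.

```bash
python3 - <<'E'
from h import *
im=cv2.imread("pics/w1.png"); c=np.load("w1.npy",allow_pickle=True).item()
p=im.astype(int); k=((p[...,2]>70)&(p[...,2]>2*p[...,1])&(p[...,2]>2*p[...,0])); k[:150]=0;k[225:]=0;k[:,:300]=0;k[:,345:]=0
ys,xs=np.nonzero(k); print(xs.min(),xs.max(),ys.min(),ys.max(),k.sum())
bright=k&(p[...,2]>150)
for m in(k,bright):
    ys,xs=np.nonzero(m)
    if len(xs)<5: continue
    P=np.array([onz(c,x,y,.134)[:2] for x,y in zip(xs,ys)])
    r=cv2.minAreaRect((P*1000).astype(np.float32)); w,V=np.linalg.eigh(np.cov(P.T)); v=V[:,1]
    print("rect mm",r,"ang from +y ccw",np.degrees(np.arctan2(-v[0]*np.sign(v[1]),abs(v[1]))),P.mean(0))
# end rail lines: white base right edge/rails via line fits on dark rails
g=cv2.cvtColor(im,cv2.COLOR_BGR2GRAY)
for v in(20,60,100,140): print(v,[(u,int(g[v,u])) for u in range(284,312,2)],[(u,int(g[v,u])) for u in range(404,436,2)])
hsv=cv2.cvtColor(im,cv2.COLOR_BGR2HSV); b=cv2.inRange(hsv,(100,120,40),(130,255,255)); b[:90]=0;b[210:]=0;b[:,:295]=0;b[:,420:]=0
for v in(112,130,150,190): 
    x=np.nonzero(b[v])[0]; print(v,x.min(),x.max(),onz(c,x.max(),v,.024)[:2])
for u in(315,350,385): 
    y=np.nonzero(b[:,u])[0]; print(u,y.min(),onz(c,u,y.min(),.024)[:2])
big=cv2.resize(im[90:220,285:445],None,fx=4.5,fy=4.5,interpolation=cv2.INTER_CUBIC); cv2.imwrite("pics/w1c.png",big)
E
```

```text
310 326 164 212 548
rect mm ((481.74237060546875, -89.67381286621094), (13.537196159362793, 47.61935806274414), 9.425228118896484) ang from +y ccw 10.053765858327852 [ 0.48180423 -0.08929825]
rect mm ((479.3890686035156, -78.94297790527344), (10.411055564880371, 16.497764587402344), 5.157756328582764) ang from +y ccw 25.456598709725725 [ 0.4796305  -0.07533791]
20 [(284, 158), (286, 173), (288, 181), (290, 184), (292, 185), (294, 69), (296, 73), (298, 70), (300, 73), (302, 88), (304, 171), (306, 184), (308, 184), (310, 187)] [(404, 185), (406, 181), (408, 186), (410, 183), (412, 183), (414, 166), (416, 16), (418, 43), (420, 76), (422, 66), (424, 68), (426, 67), (428, 192), (430, 185), (432, 157), (434, 181)]
60 [(284, 190), (286, 125), (288, 188), (290, 185), (292, 188), (294, 79), (296, 70), (298, 69), (300, 71), (302, 47), (304, 182), (306, 185), (308, 184), (310, 184)] [(404, 186), (406, 186), (408, 184), (410, 188), (412, 133), (414, 12), (416, 49), (418, 75), (420, 72), (422, 70), (424, 69), (426, 184), (428, 187), (430, 184), (432, 186), (434, 185)]
100 [(284, 186), (286, 158),
[... 232 characters left out ...]
, (420, 71), (422, 129), (424, 188), (426, 163), (428, 183), (430, 183), (432, 185), (434, 187)]
140 [(284, 188), (286, 189), (288, 140), (290, 187), (292, 187), (294, 190), (296, 68), (298, 77), (300, 75), (302, 72), (304, 89), (306, 73), (308, 88), (310, 86)] [(404, 81), (406, 84), (408, 61), (410, 22), (412, 70), (414, 74), (416, 77), (418, 67), (420, 175), (422, 184), (424, 179), (426, 184), (428, 184), (430, 186), (432, 187), (434, 185)]
112 306 391 [ 0.56635787 -0.01062378]
130 307 409 [ 0.59242873 -0.03041372]
150 307 407 [ 0.59388086 -0.05573259]
190 338 405 [ 0.5997897  -0.10859396]
315 108 [ 0.47141794 -0.01437005]
350 108 [ 0.51472608 -0.01054513]
385 108 [ 0.55818884 -0.0065307 ]
```

View pics/w1c.png

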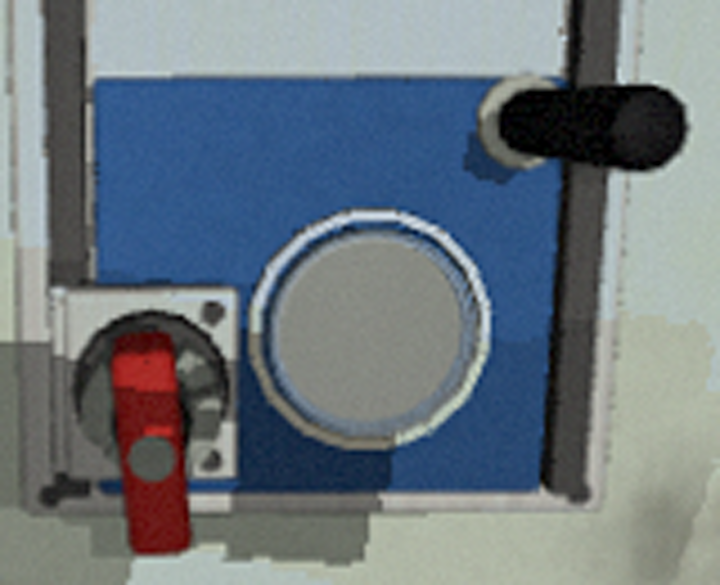

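The crop shows the knob's top face with its centre disc at crop (151,458), full px (318.6,191.8). The post top is at crop (648,127), px (429,118), and the dish is in its ring.

```bash
python3 - <<'E'
from h import *
c=np.load("w1.npy",allow_pickle=True).item(); cv=lambda x,y:(285+x/4.5,90+y/4.5)
print("axis",onz(c,*cv(151,458),.134)); print("post top",onz(c,*cv(648,127),.130),"ring",onz(c,*cv(370,328),.031))
for a,b in(((130,550),(113,350)),((188,548),(175,345))):
    A=onz(c,*cv(*a),.134);B=onz(c,*cv(*b),.134);d=B-A;print(A,B,np.degrees(np.arctan2(-d[0],d[1])))
S=env.get_calibration("side"); s2=env.get_calibration("scene")
# post top in side: crop (670,155), scene crop scale 2.667 (188,45)
u1=(255+(670-400)/4,145+157/4);u2=(240+188/2.667,180+45/2.667)
print("post tri",tri(ray(S,*u1),ray(s2,*u2)), tri(ray(S,*u1),ray(c,*cv(648,127))))
th=np.radians(5.2);Rz=np.array([[np.cos(th),-np.sin(th)],[np.sin(th),np.cos(th)]])
print("expect post-axis",Rz@[.103,.068],"ring-axis",Rz@[.062,.010])
E
```

```text
axis [ 0.48252958 -0.09266197  0.134     ]
post top [ 0.5781883 -0.0148517  0.13     ] ring [ 0.54352001 -0.07594608  0.031     ]
[ 0.47977453 -0.11366485  0.134     ] [ 0.47257947 -0.0700983   0.134     ] 9.37781853117696
[ 0.49231058 -0.11211517  0.134     ] [ 0.48540496 -0.06792357  0.134     ] 8.881521076425534
post tri [ 0.57768531 -0.01313705  0.12841058] [ 0.57776626 -0.01482989  0.13149678]
expect post-axis [0.09641308 0.07705529] ring-axis [0.06083851 0.01557806]
```

All the cross-checks agree: the axis is at (0.4823,-0.0917) and the bar is at 9.1°. I'll descend and grip.

```bash
python3 -m jog '[[-0.0006,0.001,0.01,0,0,-0.072,0.06],[0,0,0.02,0,0,0,0.06],[0,0,0.025,0,0,0,0.06],[0,0,0.025,0,0,0,0.05],[0,0,0.025,0,0,0,0.05],[0,0,0.02,0,0,0,0.05],[0,0,0.0154,0,0,0,0.05],[0,0,0.01,0,0,0,0.05],[0,0,0.004,0,0,0,0.05],[0,0,0,0,0,0,0.05],[0,0,0,0,0,0,0.05]]' 25
python3 - <<'E'
from h import *
cv2.imwrite("pics/w2.png",env.read_camera("wrist")); o=env.get_obs()
for k in("tool_pos","tool_rot","force","wrist_torque","grip_width"): print(k,np.round(o[k],4))
E
```

```text
time_s: 3.37
tool_pos: [0.483, -0.0919, 0.1048]
tool_rot: [179.9, 0.0, 99.3]
force: [-0.4, -0.8, -0.4]
grip_width: 0.0499
grasp_force: 0.0
tool_pos [ 0.4833 -0.0919  0.1052]
tool_rot [1.79905e+02 4.62000e-02 9.92634e+01]
force [0.9042 0.0036 0.1695]
wrist_torque [ 0.0014 -0.1398 -0.0014]
grip_width 0.0498
```

View pics/w2.png

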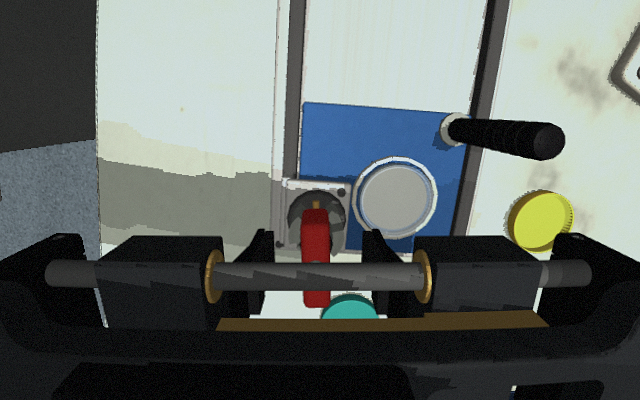

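The knob stands centred between the fingers at (316,255) and is square to them. The brass cross-pin is visible at (317,205). Closing.

```bash
python3 -m jog '[[0,0,0,0,0,0,0.03],[0,0,0,0,0,0,0.02],[0,0,0,0,0,0,0.015],[0,0,0,0,0,0,0.01],[0,0,0,0,0,0,0.005],[0,0,0,0,0,0,0.0],[0,0,0,0,0,0,0.0],[0,0,0,0,0,0,0.0]]' 30
cat > o.py <<'E'
from h import *
o=env.get_obs()
for k in("time_s","tool_pos","tool_rot","force","wrist_torque","grip_width","grasp_force"): print(k,np.round(o[k],4))
E
python3 o.py
```

```text
time_s: 4.08
tool_pos: [0.4822, -0.0919, 0.1042]
tool_rot: [-180.0, 0.0, 99.3]
force: [-0.9, -0.9, 1.9]
grip_width: 0.014
grasp_force: 30.0
time_s 4.0833
tool_pos [ 0.4822 -0.0919  0.1042]
tool_rot [-1.799734e+02  7.400000e-03  9.928050e+01]
force [-0.949  -0.8652  1.8799]
wrist_torque [-0.0725  0.1005 -0.0446]
grip_width 0.014
grasp_force 30.0003
```

Gripped at 14 mm. Now lift 16 mm gently.

```bash
python3 -m jog '[[0,0,-0.002,0,0,0,0],[0,0,-0.002,0,0,0,0],[0,0,-0.002,0,0,0,0],[0,0,-0.002,0,0,0,0],[0,0,-0.002,0,0,0,0],[0,0,-0.002,0,0,0,0],[0,0,-0.002,0,0,0,0],[0,0,-0.002,0,0,0,0],[0,0,0,0,0,0,0],[0,0,0,0,0,0,0],[0,0,0,0,0,0,0]]'; python3 o.py
```

```text
time_s: 5.0
tool_pos: [0.482, -0.0918, 0.1199]
tool_rot: [-180.0, -0.0, 99.3]
force: [-0.2, -0.8, -9.7]
grip_width: 0.0139
grasp_force: 30.0
time_s 5.0
tool_pos [ 0.482  -0.0918  0.1199]
tool_rot [-1.79954e+02 -9.10000e-03  9.92787e+01]
force [-0.2374 -0.7586 -9.7399]
wrist_torque [-0.187  -0.1847  0.0392]
grip_width 0.0139
grasp_force 29.998
```

```bash
python3 -m jog '[[0,0,0,0,0,0.03,0],[0,0,0,0,0,0.06,0],[0,0,0,0,0,0.08,0],[0,0,0,0,0,0.08,0],[0,0,0,0,0,0.08,0],[0,0,0,0,0,0.08,0],[0,0,0,0,0,0.08,0],[0,0,0,0,0,0.08,0],[0,0,0,0,0,0.05,0],[0,0,0,0,0,0.02,0],[0,0,0,0,0,0,0],[0,0,0,0,0,0,0]]'; python3 o.py; python3 -m jog '[[0,0,0,0,0,0,0],[0,0,0,0,0,0,0]]' >/dev/null; python3 o.py | egrep 'torq|rot|force'
```

```text
time_s: 6.0
tool_pos: [0.4817, -0.0917, 0.1197]
tool_rot: [-179.9, 0.0, 62.7]
force: [-1.0, -0.8, -10.4]
grip_width: 0.014
grasp_force: 30.0
time_s 6.0
tool_pos [ 0.4817 -0.0917  0.1197]
tool_rot [-1.799082e+02  3.630000e-02  6.268210e+01]
force [ -1.0033  -0.8239 -10.4367]
wrist_torque [-0.173   0.3402  0.0347]
grip_width 0.014
grasp_force 29.9978
tool_rot [-1.799187e+02  3.160000e-02  6.264510e+01]
force [-1.6411 -0.5725 -9.3478]
wrist_torque [-0.1392  0.479   0.027 ]
grasp_force 29.997
```

```bash
cat > chk.py <<'E'
from h import *
import sys
t=[];y=[]
for _ in range(3):
    env.read_camera("wrist"); o=env.get_obs(); t.append(o["wrist_torque"][2]); y.append(o["tool_rot"][2])
print(round(o["time_s"],2),np.round(t,3),round(np.mean(t),3),"yaw",round(np.mean(y),2),"z",round(o["tool_pos"][2],4),np.round(o["force"],1))
sys.exit(bool(np.mean(t)>0.085))
E
python3 chk.py
python3 -m jog '[[0,0,0,0,0,0.02,0],[0,0,0,0,0,0,0]]' >/dev/null; python3 chk.py && 
python3 -m jog '[[0,0,0,0,0,0.02,0],[0,0,0,0,0,0,0]]' >/dev/null && python3 chk.py && 
python3 -m jog '[[0,0,0,0,0,0.02,0],[0,0,0,0,0,0,0]]' >/dev/null && python3 chk.py && 
python3 -m jog '[[0,0,0,0,0,0.02,0],[0,0,0,0,0,0,0]]' >/dev/null && python3 chk.py && 
python3 -m jog '[[0,0,0,0,0,0.02,0],[0,0,0,0,0,0,0]]' >/dev/null && python3 chk.py && 
python3 -m jog '[[0,0,0,0,0,0.02,0],[0,0,0,0,0,0,0]]' >/dev/null && python3 chk.py
```

```text
6.32 [ 0.021 -0.027  0.025] 0.006 yaw 62.63 z 0.1198 [ -1.4  -0.7 -10.5]
6.63 [-0.049 -0.033  0.039] -0.014 yaw 61.46 z 0.1199 [-3.8  0.6 -9.8]
6.95 [ 0.012  0.022 -0.035] -0.0 yaw 60.31 z 0.12 [ -3.5  -0.6 -10.1]
7.27 [ 0.009  0.051 -0.008] 0.017 yaw 59.17 z 0.12 [ -4.4   0.  -10.1]
7.58 [ 0.003 -0.003  0.031] 0.01 yaw 58.02 z 0.12 [-4.7  0.2 -9.5]
7.9 [-0.043  0.002 -0.015] -0.019 yaw 56.85 z 0.1201 [ -5.    0.5 -10.4]
8.22 [-0.012 -0.024 -0.031] -0.022 yaw 55.7 z 0.12 [ -4.7   0.2 -10. ]
```

There's no contact yet, but some side force is building up. I'll relieve it by 1 mm in world -x, then go on.

```bash
python3 -m jog '[[-0.0006,-0.0008,0,0,0,0,0],[0,0,0,0,0,0,0]]' >/dev/null; python3 chk.py &&
python3 -m jog '[[0,0,0,0,0,0.02,0],[0,0,0,0,0,0,0]]' >/dev/null && python3 chk.py && 
python3 -m jog '[[0,0,0,0,0,0.02,0],[0,0,0,0,0,0,0]]' >/dev/null && python3 chk.py && 
python3 -m jog '[[0,0,0,0,0,0.02,0],[0,0,0,0,0,0,0]]' >/dev/null && python3 chk.py && 
python3 -m jog '[[0,0,0,0,0,0.02,0],[0,0,0,0,0,0,0]]' >/dev/null && python3 chk.py && 
python3 -m jog '[[0,0,0,0,0,0.02,0],[0,0,0,0,0,0,0]]' >/dev/null && python3 chk.py && 
python3 -m jog '[[0,0,0,0,0,0.02,0],[0,0,0,0,0,0,0]]' >/dev/null && python3 chk.py && 
python3 -m jog '[[0,0,0,0,0,0.02,0],[0,0,0,0,0,0,0]]' >/dev/null && python3 chk.py
```

```text
8.53 [ 0.031  0.022 -0.017] 0.012 yaw 55.73 z 0.1204 [-3.5 -0.7 -9.8]
8.85 [-0.016  0.014 -0.006] -0.003 yaw 54.59 z 0.1203 [-4.2 -0.  -9.8]
9.17 [0.041 0.002 0.024] 0.022 yaw 53.44 z 0.1203 [-2.7  1.4 -9.9]
9.48 [ 0.016 -0.004 -0.048] -0.012 yaw 52.29 z 0.1202 [-3.4  1.  -9. ]
9.8 [ 0.051  0.01  -0.01 ] 0.017 yaw 51.15 z 0.1202 [-1.5  1.1 -9.2]
10.12 [-0.004 -0.035 -0.04 ] -0.026 yaw 50.0 z 0.1202 [-1.9  1.2 -8.9]
10.43 [ 0.016 -0.027 -0.04 ] -0.017 yaw 48.86 z 0.1202 [-1.7  0.5 -9.8]
10.75 [-0.013  0.009 -0.019] -0.008 yaw 47.71 z 0.1202 [-1.3  1.4 -9.3]
```

```bash
python3 -m jog '[[0,0,0,0,0,0.02,0],[0,0,0,0,0,0,0]]' >/dev/null; python3 chk.py && 
python3 -m jog '[[0,0,0,0,0,0.02,0],[0,0,0,0,0,0,0]]' >/dev/null && python3 chk.py && 
python3 -m jog '[[0,0,0,0,0,0.02,0],[0,0,0,0,0,0,0]]' >/dev/null && python3 chk.py && 
python3 -m jog '[[0,0,0,0,0,0.02,0],[0,0,0,0,0,0,0]]' >/dev/null && python3 chk.py && 
python3 -m jog '[[0,0,0,0,0,0.02,0],[0,0,0,0,0,0,0]]' >/dev/null && python3 chk.py && 
python3 -m jog '[[0,0,0,0,0,0.02,0],[0,0,0,0,0,0,0]]' >/dev/null && python3 chk.py && 
python3 -m jog '[[0,0,0,0,0,0.02,0],[0,0,0,0,0,0,0]]' >/dev/null && python3 chk.py && 
python3 -m jog '[[0,0,0,0,0,0.02,0],[0,0,0,0,0,0,0]]' >/dev/null && python3 chk.py && 
python3 -m jog '[[0,0,0,0,0,0.02,0],[0,0,0,0,0,0,0]]' >/dev/null && python3 chk.py && 
python3 -m jog '[[0,0,0,0,0,0.02,0],[0,0,0,0,0,0,0]]' >/dev/null && python3 chk.py && 
python3 -m jog '[[0,0,0,0,0,0.02,0],[0,0,0,0,0,0,0]]' >/dev/null && python3 chk.py
```

```text
11.07 [-0.056 -0.017  0.02 ] -0.018 yaw 46.56 z 0.1201 [ -1.8   0.7 -10.1]
11.38 [-0.06  -0.011 -0.023] -0.031 yaw 45.42 z 0.1201 [-1.8  1.8 -9.1]
11.7 [ 0.011  0.014 -0.002] 0.007 yaw 44.27 z 0.1201 [-1.2  1.  -9.9]
12.02 [-0.043 -0.006  0.033] -0.005 yaw 43.12 z 0.1201 [-1.   1.1 -9.3]
12.33 [ 0.008  0.017 -0.028] -0.001 yaw 41.98 z 0.1201 [-1.8  1.2 -9.4]
12.65 [ 0.018  0.022 -0.004] 0.012 yaw 40.83 z 0.1201 [-2.5  2.1 -9.8]
12.97 [0.002 0.025 0.002] 0.01 yaw 39.69 z 0.1201 [-1.1  1.7 -9.5]
13.28 [0.017 0.022 0.05 ] 0.03 yaw 38.54 z 0.1201 [-1.1  1.6 -9. ]
13.6 [ 0.009 -0.022  0.021] 0.003 yaw 37.4 z 0.1201 [-1.6  1.7 -9.6]
13.92 [ 0.008 -0.006  0.008] 0.004 yaw 36.26 z 0.1201 [ -1.8   3.  -10.4]
14.23 [0.089 0.066 0.054] 0.07 yaw 35.11 z 0.1201 [-3.   2.8 -9.7]
```

Likely contact. One small step to confirm it.

```bash
python3 -m jog '[[0,0,0,0,0,0.008,0],[0,0,0,0,0,0,0]]' >/dev/null; python3 chk.py;python3 chk.py
```

```text
14.55 [0.032 0.054 0.007] 0.031 yaw 34.65 z 0.1201 [-2.9  3.1 -9.9]
14.7 [0.039 0.046 0.074] 0.053 yaw 34.66 z 0.1201 [-3.1  3.1 -9.6]
```

```bash
python3 -m jog '[[0,0,0,0,0,0.01,0],[0,0,0,0,0,0,0]]' >/dev/null; python3 chk.py && python3 chk.py; python3 - <<'E'
from h import *
cv2.imwrite("pics/w3.png",cv2.resize(env.read_camera("wrist")[120:320,220:460],(720,600),interpolation=cv2.INTER_CUBIC))
E
```

```text
15.02 [0.028 0.043 0.091] 0.054 yaw 34.08 z 0.1201 [-1.9  2.9 -8.7]
15.17 [0.063 0.042 0.11 ] 0.071 yaw 34.09 z 0.1201 [-3.   3.1 -9.1]
```

```bash
python3 -m jog '[[0,0,0,0,0,0.012,0],[0,0,0,0,0,0,0]]' >/dev/null; python3 chk.py; python3 chk.py
```

```text
15.53 [0.061 0.089 0.083] 0.078 yaw 33.39 z 0.1201 [-2.4  4.  -8.8]
15.68 [0.116 0.091 0.051] 0.086 yaw 33.4 z 0.1201 [-3.1  4.1 -8.9]
```

View pics/w3.png

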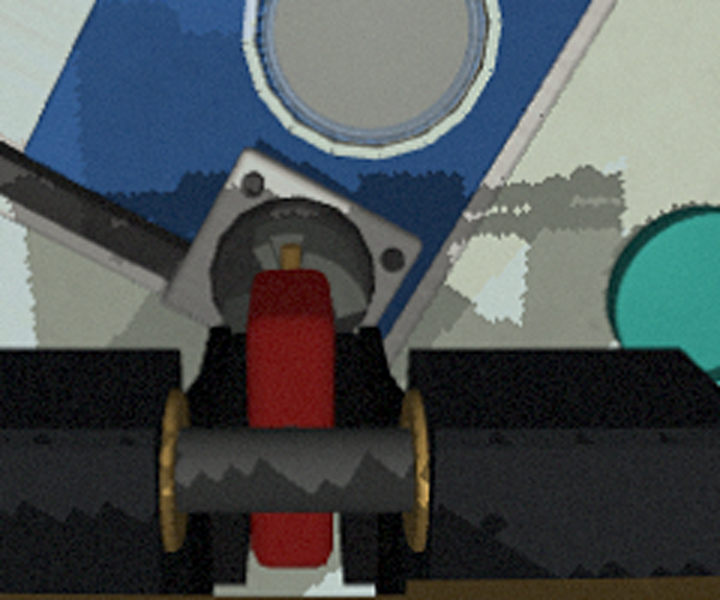

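The force rises steadily with angle, so this is the end wall. The picture shows the brass pin at crop (290,257) with the tall wall to its right and the land to its left. I'll back off about 0.06 rad, so that the pin is just off the wall, and ease it down.

```bash
python3 -m jog '[[0,0,0,0,0,-0.02,0],[0,0,0,0,0,-0.02,0],[0,0,0,0,0,-0.018,0],[0,0,0,0,0,0,0],[0,0,0,0,0,0,0]]' >/dev/null; python3 chk.py
python3 -m jog '[[0,0,0.001,0,0,0,0],[0,0,0.001,0,0,0,0],[0,0,0.001,0,0,0,0],[0,0,0,0,0,0,0]]' >/dev/null; python3 chk.py
python3 -m jog '[[0,0,0.001,0,0,0,0],[0,0,0.0005,0,0,0,0],[0,0,0,0,0,0,0]]' >/dev/null; python3 chk.py
python3 -m jog '[[0,0,0.001,0,0,0,0],[0,0,0,0,0,0,0]]' >/dev/null; python3 chk.py
```

```text
16.25 [0.019 0.041 0.014] 0.025 yaw 36.7 z 0.1201 [ -2.4   3.9 -10.1]
16.73 [-0.026  0.021  0.045] 0.013 yaw 36.71 z 0.1171 [ -2.9   2.9 -10.3]
17.13 [-0.026 -0.026  0.026] -0.009 yaw 36.71 z 0.1157 [-3.4  2.4 -8. ]
17.45 [0.039 0.039 0.031] 0.036 yaw 36.72 z 0.1146 [-3.8  3.  -8.6]
```

The lift is 10.4 mm, below the land, and the spring still pulls, so the pin is in the notch. Now ease it down to the floor.

```bash
python3 -m jog '[[0,0,0.0007,0,0,0,0],[0,0,0.0007,0,0,0,0],[0,0,0,0,0,0,0]]' >/dev/null; python3 chk.py
python3 -m jog '[[0,0,0.0005,0,0,0,0],[0,0,0,0,0,0,0]]' >/dev/null; python3 chk.py
python3 -m jog '[[0,0,0.0004,0,0,0,0],[0,0,0,0,0,0,0]]' >/dev/null; python3 chk.py
python3 -m jog '[[0,0,0.0003,0,0,0,0],[0,0,0,0,0,0,0]]' >/dev/null; python3 chk.py
```

```text
17.85 [ 0.04  -0.007  0.005] 0.013 yaw 36.72 z 0.1133 [-3.7  3.4 -8. ]
18.17 [ 0.027  0.003 -0.005] 0.008 yaw 36.72 z 0.1129 [-4.2  3.6 -7.3]
18.48 [0.051 0.007 0.007] 0.021 yaw 36.71 z 0.1125 [-3.4  3.3 -6.5]
18.8 [ 0.059 -0.004  0.05 ] 0.035 yaw 36.72 z 0.1124 [-4.5  3.4 -5.7]
```

```bash
python3 -m jog '[[0,0,0.0004,0,0,0,0],[0,0,0,0,0,0,0]]' >/dev/null; python3 chk.py
python3 -m jog '[[0,0,0.0004,0,0,0,0],[0,0,0,0,0,0,0]]' >/dev/null; python3 chk.py
```

```text
19.12 [-0.001  0.016  0.066] 0.027 yaw 36.71 z 0.1123 [-5.4  3.7 -4.5]
19.43 [ 0.03  -0.005  0.017] 0.014 yaw 36.71 z 0.1122 [-5.2  4.2 -1. ]
```

Seated: the lift is 8 mm and the spring load is now on the notch floor. Relieve the side load, release slowly, rise.

```bash
python3 -m jog '[[-0.0002,-0.0009,0,0,0,0,0],[0,0,0,0,0,0,0]]' 10; python3 -m jog '[[0,0,0,0,0,0,0.01],[0,0,0,0,0,0,0.016],[0,0,0,0,0,0,0.02],[0,0,0,0,0,0,0.03],[0,0,0,0,0,0,0.045],[0,0,0,0,0,0,0.045],[0,0,0,0,0,0,0.045],[0,0,-0.01,0,0,0,0.045],[0,0,-0.02,0,0,0,0.045],[0,0,-0.03,0,0,0,0.045],[0,0,-0.04,0,0,0,0.06],[0,0,-0.04,0,0,0,0.06]]'
python3 - <<'E'
from h import *
n=0
S=env.get_calibration("side");W=env.get_calibration("wrist")
s=env.read_camera("side");w=env.read_camera("wrist");o=env.get_obs();print(o["tool_pos"],o["tool_rot"])
np.save("w4.npy",W,allow_pickle=True);cv2.imwrite("pics/w4full.png",w);cv2.imwrite("pics/s4full.png",s)
out=np.zeros((500,800,3),np.uint8);out[:,:400]=cv2.resize(s[150:260,255:343],(400,500),interpolation=cv2.INTER_CUBIC);out[:,400:]=cv2.resize(w[80:320,220:412],(400,500),interpolation=cv2.INTER_CUBIC)
cv2.imwrite("pics/c4.png",out)
E
```

```text
time_s: 19.6
tool_pos: [0.4817, -0.0917, 0.1123]
tool_rot: [179.9, -0.1, 36.7]
force: [-2.8, 2.6, -2.0]
grip_width: 0.0141
grasp_force: 10.0
time_s: 20.6
tool_pos: [0.4801, -0.0911, 0.2531]
tool_rot: [-180.0, 0.0, 36.7]
force: [1.4, -0.0, -0.0]
grip_width: 0.0518
grasp_force: 0.0
[ 0.48483876 -0.09171492  0.25923024] [179.36768669  -0.47228901  36.7252006 ]
```

View pics/c4.png

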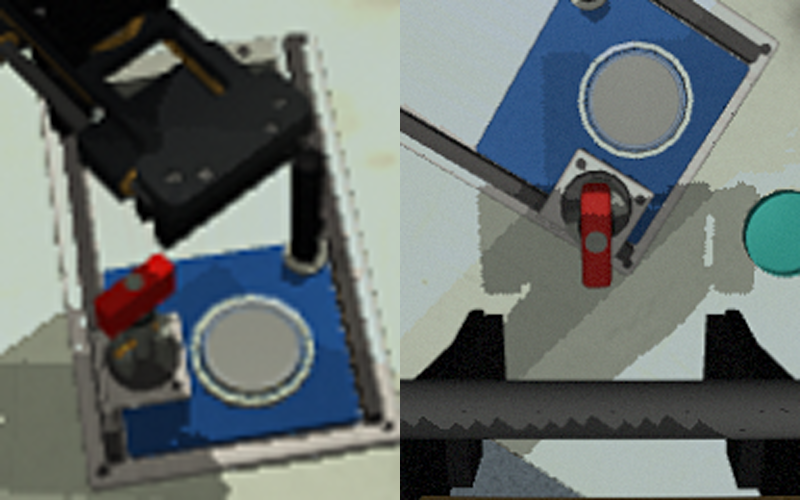

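The side view (left half) shows the knob still turned, disc at crop (132,283). The wrist view shows the same, disc at crop (597,241), with the dish seated in its ring. Next I'll check the knob height by triangulation and get the post.

```bash
python3 - <<'E'
from h import *
S=env.get_calibration("side");W=np.load("w4.npy",allow_pickle=True).item()
print("knob disc",tri(ray(S,255+132/4.545,150+283/4.545),ray(W,220+197*.48,80+241*.48)))
o=env.get_obs();p=o["tool_pos"];y=np.radians(o["tool_rot"][2]);print(p,o["tool_rot"])
print("post proj side",proj(S,[.578,-.0148,.13]))
d=np.array([.578,-.0148])-p[:2]
print("tool dx,dy",d@[np.cos(y),np.sin(y)],d@[np.sin(y),-np.cos(y)])
E
```

```text
knob disc [ 0.47964294 -0.09089122  0.13967401]
[ 0.48483876 -0.09171492  0.25923024] [179.36768669  -0.47228901  36.7252006 ]
post proj side [322.54676791 184.59457107]
tool dx,dy 0.12066333035120667 -0.005939941410539454
```

```bash
python3 -m jog '[[0.015,-0.0005,0,0,0,0,0.07],[0.03,-0.0015,0,0,0,0,0.07],[0.03,-0.0015,0,0,0,0,0.07],[0.03,-0.0015,0,0,0,0,0.07],[0.015,-0.0005,0,0,0,0,0.07],[0,0,0,0,0,0.11,0.07],[0,0,0,0,0,0.11,0.07],[0,0,0,0,0,0.11,0.07],[0,0,0,0,0,0.11,0.07],[0,0,0,0,0,0.11,0.07],[0,0,0,0,0,0,0.07],[0,0,0,0,0,0,0.07]]' 20; python3 -m jog '[[0,0,0,0,0,0,0.07],[0,0,0,0,0,0,0.07]]'
python3 - <<'E'
from h import *
W=env.get_calibration("wrist");w=env.read_camera("wrist");o=env.get_obs();print(o["tool_pos"],o["tool_rot"])
np.save("w5.npy",W,allow_pickle=True);cv2.imwrite("pics/w5.png",w)
print(proj(W,[.578,-.0148,.13]))
E
```

```text
time_s: 21.7
tool_pos: [0.5737, -0.0151, 0.2515]
tool_rot: [180.0, -0.0, 5.4]
force: [0.3, -0.2, 1.0]
grip_width: 0.0699
grasp_force: 0.0
time_s: 21.87
tool_pos: [0.5736, -0.0151, 0.2514]
tool_rot: [180.0, -0.0, 5.3]
force: [0.0, 0.3, -0.2]
grip_width: 0.0701
grasp_force: 0.0
[ 0.57362707 -0.01510893  0.25128087] [ 1.79994550e+02 -4.43167111e-03  5.28416842e+00]
[316.61525515 188.3581004 ]
```

View pics/w5.png

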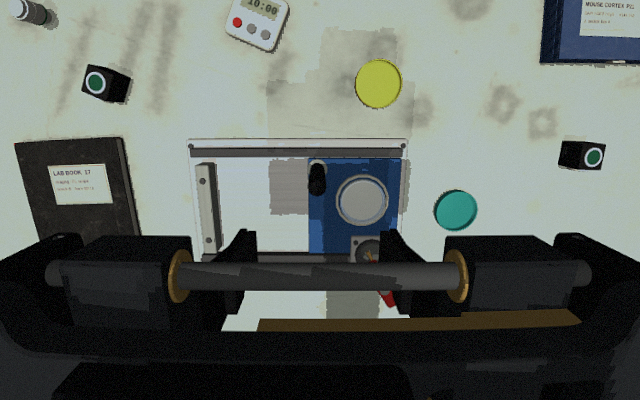

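The post top lies at (317,187), as predicted from (0.578,-0.0148), and the end stop's face is near column 216. Descend and grip.

```bash
python3 -m jog '[[0.0044,0.0001,0.01,0,0,0,0.06],[0,0,0.02,0,0,0,0.06],[0,0,0.03,0,0,0,0.06],[0,0,0.03,0,0,0,0.06],[0,0,0.03,0,0,0,0.06],[0,0,0.02,0,0,0,0.06],[0,0,0.01,0,0,0,0.06],[0,0,0.005,0,0,0,0.05],[0,0,0,0,0,0,0.04]]'; python3 -m jog '[[0,0,0,0,0,0,0.035],[0,0,0,0,0,0,0.03],[0,0,0,0,0,0,0.026],[0,0,0,0,0,0,0.023],[0,0,0,0,0,0,0.021],[0,0,0,0,0,0,0.019],[0,0,0,0,0,0,0.017],[0,0,0,0,0,0,0.014],[0,0,0,0,0,0,0.01],[0,0,0,0,0,0,0.01]]' 15; python3 chk.py
```

```text
time_s: 22.67
tool_pos: [0.5777, -0.0147, 0.0954]
tool_rot: [-180.0, 0.1, 5.2]
force: [0.2, -0.1, 0.5]
grip_width: 0.0532
grasp_force: 0.0
time_s: 23.5
tool_pos: [0.5781, -0.0141, 0.0965]
tool_rot: [-180.0, -0.0, 5.2]
force: [-1.2, 2.1, 2.0]
grip_width: 0.0176
grasp_force: 15.0
23.65 [ 0.001 -0.014  0.026] 0.004 yaw 5.23 z 0.0965 [-0.2  1.6  3.7]
```

```bash
python3 -m jog '[[0,-0.001,0,0,0,0,0.01],[0,-0.001,0,0,0,0,0.01],[0,-0.001,0,0,0,0,0.01],[0,0,0,0,0,0,0.01]]'; python3 chk.py;  python3 -m jog '[[0,-0.001,0,0,0,0,0.01],[0,-0.002,0,0,0,0,0.01],[0,-0.001,0,0,0,0,0.01],[0,0,0,0,0,0,0.01]]'; python3 chk.py
```

```text
time_s: 23.98
tool_pos: [0.578, -0.0129, 0.0965]
tool_rot: [179.9, -0.0, 5.2]
force: [1.2, -1.8, 4.6]
grip_width: 0.0177
grasp_force: 15.0
24.13 [0.017 0.014 0.034] 0.022 yaw 5.17 z 0.0965 [ 0.1 -2.9  4.6]
time_s: 24.47
tool_pos: [0.5775, -0.0074, 0.0965]
tool_rot: [-180.0, -0.0, 5.2]
force: [-0.0, -1.9, 4.6]
grip_width: 0.0173
grasp_force: 15.0
24.62 [-0.02   0.069 -0.029] 0.007 yaw 5.22 z 0.0965 [-0.6 -1.2  5.4]
```

It slides freely at about 2 N. Continue to about 12 mm short of the stop.

```bash
python3 -m jog '[[0,-0.003,0,0,0,0,0.01],[0,-0.006,0,0,0,0,0.01],[0,-0.008,0,0,0,0,0.01],[0,-0.008,0,0,0,0,0.01],[0,-0.008,0,0,0,0,0.01],[0,-0.008,0,0,0,0,0.01],[0,-0.008,0,0,0,0,0.01],[0,-0.006,0,0,0,0,0.01],[0,-0.003,0,0,0,0,0.01],[0,0,0,0,0,0,0.01]]';python3 chk.py; python3 -m jog '[[0,-0.003,0,0,0,0,0.01],[0,-0.006,0,0,0,0,0.01],[0,-0.008,0,0,0,0,0.01],[0,-0.008,0,0,0,0,0.01],[0,-0.008,0,0,0,0,0.01],[0,-0.006,0,0,0,0,0.01],[0,-0.003,0,0,0,0,0.01],[0,0,0,0,0,0,0.01]]';python3 chk.py
```

```text
time_s: 25.45
tool_pos: [0.572, 0.0517, 0.0965]
tool_rot: [-179.9, -0.0, 5.3]
force: [-0.3, 0.8, 5.1]
grip_width: 0.0176
grasp_force: 15.0
25.6 [0.003 0.055 0.   ] 0.019 yaw 5.27 z 0.0965 [-0.7  0.9  5. ]
time_s: 26.27
tool_pos: [0.5681, 0.0934, 0.0965]
tool_rot: [-179.9, -0.0, 5.3]
force: [0.4, 0.9, 4.8]
grip_width: 0.0173
grasp_force: 15.0
26.42 [-0.043  0.046  0.027] 0.01 yaw 5.27 z 0.0965 [-1.3  0.8  5.9]
```

```bash
cat > f.py <<'E'
from h import *
import sys
t=[];p=[]
for _ in range(2):
    env.read_camera("wrist"); o=env.get_obs(); t.append(o["force"]); p.append(o["tool_pos"])
f=np.mean(t,0); print(round(o["time_s"],2),np.round(f,1),np.round(np.mean(p,0),4)); sys.exit(bool(f[1]<-5))
E
python3 -m jog '[[0,-0.002,0,0,0,0,0.01],[0,-0.002,0,0,0,0,0.01],[0,-0.002,0,0,0,0,0.01],[0,-0.002,0,0,0,0,0.01],[0,-0.001,0,0,0,0,0.01],[0,-0.001,0,0,0,0,0.01],[0,0,0,0,0,0,0.01]]' >/dev/null;python3 f.py &&
python3 -m jog '[[0,-0.001,0,0,0,0,0.01],[0,0,0,0,0,0,0.01]]' >/dev/null && python3 f.py &&
python3 -m jog '[[0,-0.001,0,0,0,0,0.01],[0,0,0,0,0,0,0.01]]' >/dev/null && python3 f.py &&
python3 -m jog '[[0,-0.001,0,0,0,0,0.01],[0,0,0,0,0,0,0.01]]' >/dev/null && python3 f.py &&
python3 -m jog '[[0,-0.001,0,0,0,0,0.01],[0,0,0,0,0,0,0.01]]' >/dev/null && python3 f.py &&
python3 -m jog '[[0,-0.001,0,0,0,0,0.01],[0,0,0,0,0,0,0.01]]' >/dev/null && python3 f.py &&
python3 -m jog '[[0,-0.001,0,0,0,0,0.01],[0,0,0,0,0,0,0.01]]' >/dev/null && python3 f.py
```

```text
27.1 [-0.6 -1.4  5.3] [0.5673 0.102  0.0965]
27.37 [-1.  -2.1  6.4] [0.5673 0.1029 0.0965]
27.63 [-0.3 -1.8  6.5] [0.5672 0.1039 0.0965]
27.9 [-0.7 -2.2  5.9] [0.5671 0.1049 0.0965]
28.17 [-0.6 -1.7  6.5] [0.567  0.1059 0.0965]
28.43 [-0.5 -1.8  5.5] [0.5669 0.1069 0.0965]
28.7 [-0.4 -2.   5.9] [0.5668 0.1079 0.0965]
```

```bash
python3 -m jog '[[0,-0.001,0,0,0,0,0.01],[0,0,0,0,0,0,0.01]]' >/dev/null && python3 f.py &&
python3 -m jog '[[0,-0.001,0,0,0,0,0.01],[0,0,0,0,0,0,0.01]]' >/dev/null && python3 f.py &&
python3 -m jog '[[0,-0.001,0,0,0,0,0.01],[0,0,0,0,0,0,0.01]]' >/dev/null && python3 f.py &&
python3 -m jog '[[0,-0.001,0,0,0,0,0.01],[0,0,0,0,0,0,0.01]]' >/dev/null && python3 f.py &&
python3 -m jog '[[0,-0.001,0,0,0,0,0.01],[0,0,0,0,0,0,0.01]]' >/dev/null && python3 f.py
```

```text
28.97 [-0.9 -2.4  5.4] [0.5667 0.1088 0.0965]
29.23 [-0.2 -2.6  6.3] [0.5667 0.109  0.0965]
29.5 [-0.7 -4.6  6.5] [0.5667 0.109  0.0965]
29.77 [-0.6 -6.4  6.8] [0.5667 0.109  0.0965]
```

Home: position holds at y=0.109 (travel 123 mm, as specified) while the force rises to 6 N. Relax slightly, release, rise and verify.

```bash
python3 -m jog '[[0,0.0012,0,0,0,0,0.01],[0,0,0,0,0,0,0.018],[0,0,0,0,0,0,0.022],[0,0,0,0,0,0,0.028],[0,0,0,0,0,0,0.036],[0,0,0,0,0,0,0.045],[0,0,0,0,0,0,0.055],[0,0,0,0,0,0,0.055],[0,0,0,0,0,0,0.055]]'; python3 f.py; python3 -m jog '[[0,0,-0.01,0,0,0,0.055],[0,0,-0.025,0,0,0,0.055],[0,0,-0.035,0,0,0,0.055],[0,0,-0.035,0,0,0,0.055],[0,0,-0.03,0,0,0,0.055],[0,0,-0.01,0,0,0,0.055],[0,0,0,0,0,0,0.055],[0,0,0,0,0,0,0.055]]'
python3 - <<'E'
from h import *
W=env.get_calibration("wrist");w=env.read_camera("wrist");s=env.read_camera("side")
np.save("w6.npy",W,allow_pickle=True);cv2.imwrite("pics/w6full.png",w)
out=np.zeros((600,800,3),np.uint8)
out[:320,:400]=cv2.resize(w,(400,250))[0:250].repeat(1,0)[:250] if 0 else cv2.resize(w[100:356,160:480],(400,320),interpolation=cv2.INTER_CUBIC)
out[:500,400:]=cv2.resize(s[150:260,255:343],(400,500),interpolation=cv2.INTER_CUBIC)
cv2.imwrite("pics/c6.png",out)
E
```

```text
time_s: 30.52
tool_pos: [0.5664, 0.1107, 0.096]
tool_rot: [-180.0, 0.0, 5.2]
force: [-0.3, 0.1, -0.4]
grip_width: 0.0515
grasp_force: 0.0
30.62 [ 0.2  0.2 -0.1] [0.5665 0.1106 0.0961]
time_s: 31.28
tool_pos: [0.5666, 0.1105, 0.2414]
tool_rot: [180.0, -0.0, 5.2]
force: [-0.1, 0.7, -0.4]
grip_width: 0.0553
grasp_force: 0.0
```

View pics/c6.png

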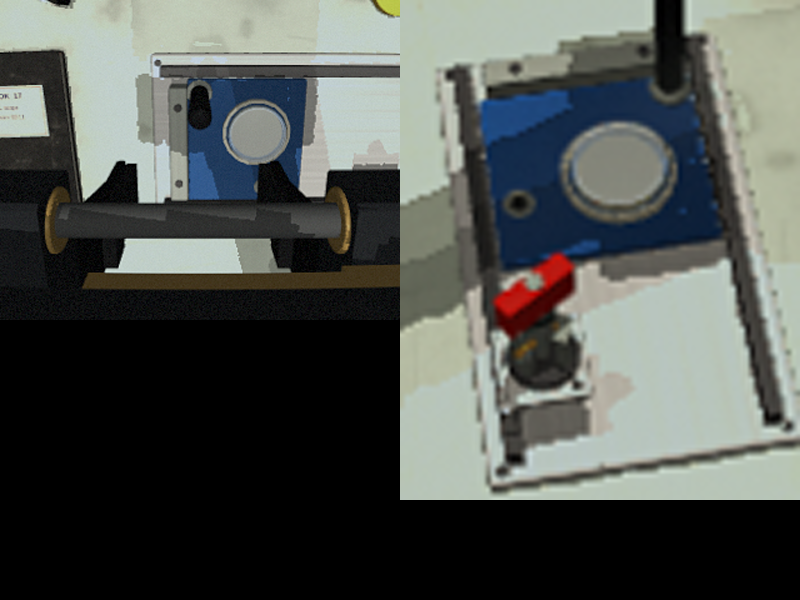

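The pictures show the carriage touching the end stop (wrist crop column 188), the dish in its ring at (257,132), and the knob still turned and raised at (535,290). The gripper is clear, so I'll hand in.

```bash
python3 -c "
from cell import env
print(env.sign_off())"
```

```text
the job is handed in; nothing more can be done
None
```

The plunger is parked retracted in its rest notch, the carriage is home against the end stop with the dish still in its seat, and I handed the job in after about 31 s with the gripper clear; no verdict was shown.

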